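# Lock the foot bar of a reading-stand base with its long bolt

## Robot

A 7-joint arm with a two-finger parallel gripper is mounted at the origin on the work surface; the furniture and walls round the work are solid. World frame = base frame: x ahead of the robot, y to its left, z up, the work surface at z = 0. Lengths are in m, angles in degrees, forces in N, time in s.
With the tool pointing down it reaches from about 0.425 to 0.875 m from the base axis. Payload 9.9 kg.
Tool frame: the origin (TCP) lies on the centre line of the jaws, within the pads' length; the fingertips stand 14 mm ahead of it and the grasp point (between the pads) lies 5 mm behind it; z points along the fingers, y is the direction in which the jaws open and shut (so a half turn about z gives the same grasp; the last joint's range is limited). The gripper opens to 85 mm and grips with 20 to 120 N. Pads are 22 mm wide; open, the fingers measure 114 mm over their backs; the gripper's body (76 mm by 85 mm) begins 54 mm behind the grasp point. The pads swing forward as they close: fully open they stand 13 mm farther back than shut.
Start: joints at [-68.743, 32.985, 1.427, 82.34, -0.859, 64.687, -3.237], TCP at [0.297, 0.606, 0.245] pointing down, gripper open.
Joint ranges: [-157.87, 157.87], [-19.46, 123.44], [-87.15, 90], [11.01, 140.99], [-62.26, 242.26], [9.8, 113.94], [-161.44, 161.44]. Speed limits (degrees/s): [127.2, 127.2, 172.46, 172.46, 180, 180, 180].

## Interface

Orientations are given as [roll, pitch, yaw] about the fixed x, y, z axes, in that order (R = Rz(yaw) Ry(pitch) Rx(roll)).
In Python, from bench import r gives the robot as it stands.
- The arm moves only by the shell command python3 -m jog 'ROWS' [OPENING] [FORCE]. ROWS is JSON, a list of rows, each an object of numbers: "dx", "dy", "dz": the shift along the tool's x, y, z scaled (see below); "spin": the turn about the tool's z scaled (see below). A call has 1 to 5 rows; each row is the pose to reach, as a shift and turn from the pose commanded when the call began, along the tool's axes at that moment; what a row does not reach only later rows make up. The controller multiplies each number of a shift by 0.3 m and each number of a turn by 45 degrees. A row lasts 1/8 s, in which the tool goes at most 62.5 mm and 10.7 degrees, less where a joint would pass 70% of its speed; a pose out of reach is approached as far as the arm can. A call with a number of a shift or a turn outside -1 to 1 is refused whole. A call with a gripper value outside its range is refused whole. OPENING is the finger opening in mm, from 0 to 85.4, set as the call begins (- or left out, the last holds). The fingers move at their own pace and stop on an object; FORCE is the grip in N (left out, the last holds). Time passes only in rows, so rows that repeat a pose let the fingers close. It gives the time, the measured TCP pose, the force and the opening at its end, in the units of the state.
- r.read_state(): the state, without advancing time (a new reading comes with each control period).
- r.snapshot(name): name is "side" or "top"; returns a dict with "color" (400x640x3 uint8, red, green, blue), "K" (3x3 intrinsics, pixels), "extrinsics" (4x4, takes a point from camera to world coordinates). Camera axes: x right, y down, z forward; pixel columns grow to the right and rows downward; lengths in m; the calibration is good to about 2 mm. A picture is of the moment at which its call begins. There is no depth.
- r.finish_job(): hands the job in, once; it reports no verdict.
The state is a dict: "clock": time; "joints": joint angles; "joint_vel": joint speeds; "tau": joint torques, N m; "eef_pos": TCP position; "tool_rot": TCP orientation; "force": force on the tool from outside, world axes, zero at the start; "ft_torque": the same for the moment, N m; "opening": finger opening in m.
Only numpy, scipy, OpenCV 4.12 (cv2) and the standard library are available. Lean on these libraries where they do the work, as an engineer would, in place of code of your own. Each camera call takes 0.05 s, during which the arm holds its last target.

## Task

Slide the grey foot bar of the reading-stand base until its red line is level with the red ticks on the rails. Then take the orange-handled bolt from its holder, lower it gently and upright down the tower's well, feel for the start of the thread at the bottom without forcing it, and turn it clockwise until it is fully home with its collar down on the tower's rim. Leave the bolt standing there, and leave the magnifier, spectacle case and eraser where they lie.

Things in the scene. Friction and masses are not known exactly. Their poses are not given: they have to be found in the camera images.
- well_mouth (a point): Centre of the open top of the aluminium tower's well, 92 mm above the desk, z up, x axis = the base's x. Well: 27 mm inner diameter, 61 mm deep, bevelled to 33 mm. Two red witness lines on opposite sides of the rim show roughly where the thread's slots lie: the line joining them is turned 0.70 rad anticlockwise (seen from above) from this x axis; the true slots lie within 0.2 rad of it, either way.
- well_bottom (a point): Face of the brass insert, as seen when the bar is at its mark: 31 mm above the desk on the well's axis. It sits in the foot bar and has a pilot hole and two opposite slots for the bolt's cross pin, leading to a coarse two-start thread. Either half-turn of the bolt fits. Within about 0.15 rad of the slots the pin can go 11 mm down through them to the start of the thread.
- base: Fixed reading-stand base; origin on the desk under the well's axis, x pointing from the foot's knob to the tower. Dark bed from -176 to +62 mm in x, 64 mm wide, with aluminium rails 31 mm high each side of the grey foot bar; square saddle 54 x 64 mm, 44 mm high, and on it the round tower, 43 mm in diameter. Red ticks on the rails at x = -50 mm.
- foot (a joint): Slide of the foot bar along the base's x axis, m: 0 when its red line is level with the red ticks (the insert is then centred under the well), positive when the knob is pulled out from the tower (base's -x). Travel -0.02 to 0.06. About 3 N moves it and it stays where it is left; there is no stop at the mark.
- foot_grip (a point): On the middle of the foot bar's black upright knob, 66 mm above the desk; x axis = the base's x. The knob is 24 mm along x by 16 mm across, from 31 to 80 mm above the desk; grip it across, along y. With the bar at its mark this point is 100 mm to the base's -x side of the well's axis.
- bolt_handle (a point): Centre of the bolt's orange bar handle: 60 mm long (this point's x), 14 mm wide (y), 22 mm high. It is 119 mm above the bolt's tip and 33.5 mm above the underside of the collar. At the start the bolt hangs upright by its collar in the holder.
- bolt: Steel bolt, 0.2 to 0.33 kg, origin at its tip, z up along it, x along the handle and cross pin. From the tip: tapered point 9 mm long, which centres a bar up to 4 mm off; cross pin 5 mm thick, 23 mm long, underside at 9 mm, on a 13 mm core; shank 23 mm in diameter from 28 mm; collar 40 mm in diameter from 85.5 to 90.5 mm; thin neck to 108 mm; handle to 130 mm.
- bolt_collar (a point): Centre of the underside of the bolt's collar. Height above the well's mouth: 15 mm with the pin resting on the insert's face beside the slots; 4 mm when it has dropped through them to the start of the thread; then a turn clockwise from above (thread lead 4.5 mm in 75 degrees, where it stops) screws it down until the collar rests on the rim, at 0.
- holder: Fixed black holder: tube 38 mm outer, 27 mm inner diameter on a round foot of 68 mm, 90 mm high in all; origin at the centre of its underside. The bolt must be lifted 86 mm to clear it.
- case: Dark spectacle case, 58 x 155 x 36 mm, long along y, origin under its centre: a bystander.
- lens: Magnifier, 86 x 189 x 17 mm, long along y, origin under its centre: a bystander.
- rubber_eraser: White and blue eraser, 21 x 45 x 12 mm, long along y, origin under its centre: a bystander.
Things that resemble listed ones, but are neither listed nor needed, are in the scene too. Of the things that look like the bolt, take the one that is farthest to the robot's left at the start.

How it is judged:
By the outcome, as a careful person would: the job done as asked, in the order asked, and still so for the second after the job is handed in, with the robot touching nothing.
It also fails if it takes over 58 s, if anything falls off the work surface, if the arm or the gripper's body presses on something with over 40 N, if the wrist force passes 120 N, or if a joint passes its speed limit or range.

## Working session

There is one attempt and no reset: what is moved stays moved. The work goes in short steps, Python scripts to look and compute and a shell command to move; the robot and the scene stay as the last step left them, time stands still between calls to the robot, and variables do not carry over. Pictures are saved under pics/ and viewed, and the job is handed in when it is done.

```bash
ls; mkdir -p pics; python3 - <<'E'
from bench import r
import cv2,numpy as np
s=r.read_state();print(s)
for n in("top","side"):
    d=r.snapshot(n);cv2.imwrite(f"pics/{n}0.png",d["color"][:,:,::-1]);np.savez(f"{n}0.npz",**d);print(n,d["K"],d["extrinsics"])
E
```

```text
pics
{'clock': 0.0, 'joints': array([-68.74258043,  33.03248768,   1.42306598,  82.38493833,
        -0.85967107,  64.68425463,  -3.23549551]), 'joint_vel': array([-0.0621568 , -0.06131195, -0.04911043, -0.10446059,  0.09099276,
        0.05825527, -0.00557897]), 'tau': array([-1.44612757e-03, -7.65767455e+01,  2.25034006e+00, -2.85965377e+01,
        1.54478982e-02,  1.25947525e-02, -3.28089300e-05]), 'eef_pos': array([0.29633312, 0.6060249 , 0.24445369]), 'tool_rot': array([-1.79908988e+02,  4.29965719e-03,  1.53945114e+02]), 'force': array([-0.81905294, -0.21171814,  0.40955669]), 'ft_torque': array([-0.0244053 , -0.04450635, -0.02223215]), 'opening': 0.08520235226556878}
top [[461.89158247   0.         317.90506606]
 [  0.         461.89158247 197.52927961]
 [  0.           0.           1.        ]] [[-0.02424886 -0.98910096  0.14522841  0.36753972]
 [-0.9996933   0.02472224  0.00145544  0.18646674]
 [-0.00502995 -0.14514857 -0.98939709  1.01918412]
 [ 0.          0.          0.          1.        ]]
side [[435.58525538   0.         317.30589945]
 [  0.         435.58525538 187.73069683]
 [  0.           0.           1.        ]] [[ 0.91259272 -0.23582473  0.33400783  0.19706563]
 [-0.40821963 -0.47946964  0.77683049 -0.55260526]
 [-0.02304923 -0.8452784  -0.53382878  0.57966887]
 [ 0.          0.          0.          1.        ]]
```

View pics/top0.png

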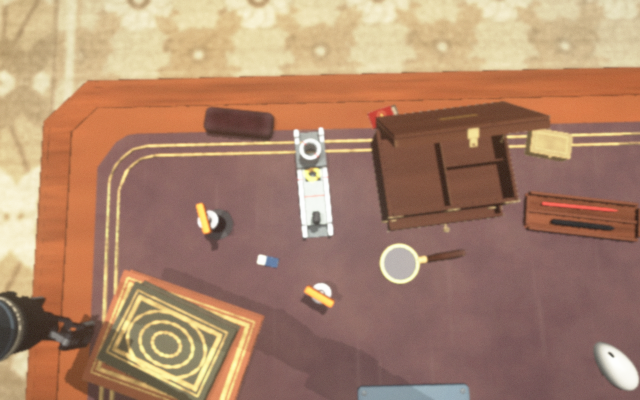

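View pics/side0.png

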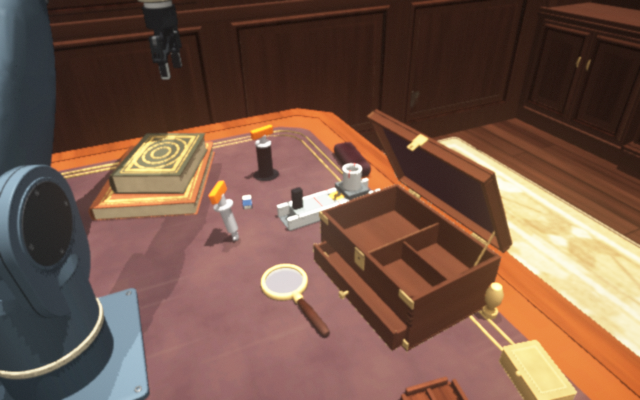

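```bash
cat > h.py <<'E'
import numpy as np,cv2
def load(n,k="0"):
    return dict(np.load(f"{n}{k}.npz"))
def plane(d,u,v,z):
    K,E=d["K"],d["extrinsics"]
    q=E[:3,:3]@np.linalg.solve(K,[u,v,1.]);o=E[:3,3]
    return o+q*(z-o[2])/q[2]
def proj(d,p):
    E=d["extrinsics"];c=E[:3,:3].T@(np.array(p)-E[:3,3]);c=d["K"]@c;return c[:2]/c[2]
def snap(n,k):
    from bench import r
    d=r.snapshot(n);np.savez(f"{n}{k}.npz",**d);return d
def crop(d,u0,v0,u1,v1,s,name):
    im=d["color"][v0:v1,u0:u1,::-1];cv2.imwrite(f"pics/{name}.png",cv2.resize(im,None,fx=s,fy=s,interpolation=cv2.INTER_CUBIC))
def orange(d,box):
    u0,v0,u1,v1=box
    h=cv2.cvtColor(d["color"],cv2.COLOR_RGB2HSV)
    m=cv2.inRange(h,(8,170,170),(22,255,255));k=np.zeros_like(m);k[v0:v1,u0:u1]=m[v0:v1,u0:u1];return k
E
python3 - <<'E'
from h import *
t,s=load("top"),load("side")
crop(t,180,110,350,310,3,"a1")
crop(s,200,110,400,250,4,"a2")
E
```

```text
(no output)
```

View pics/a1.png

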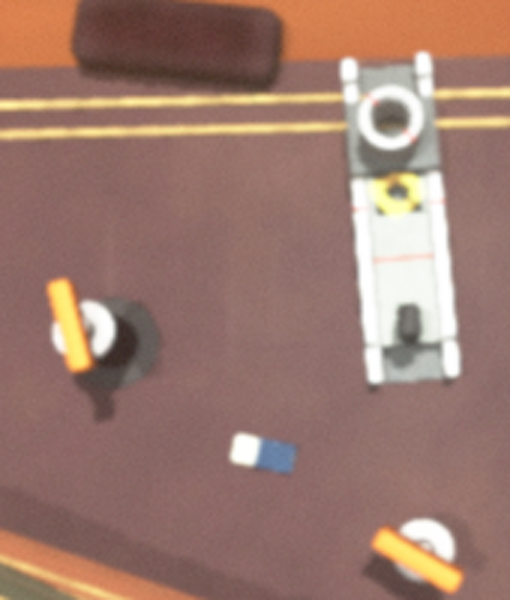

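View pics/a2.png

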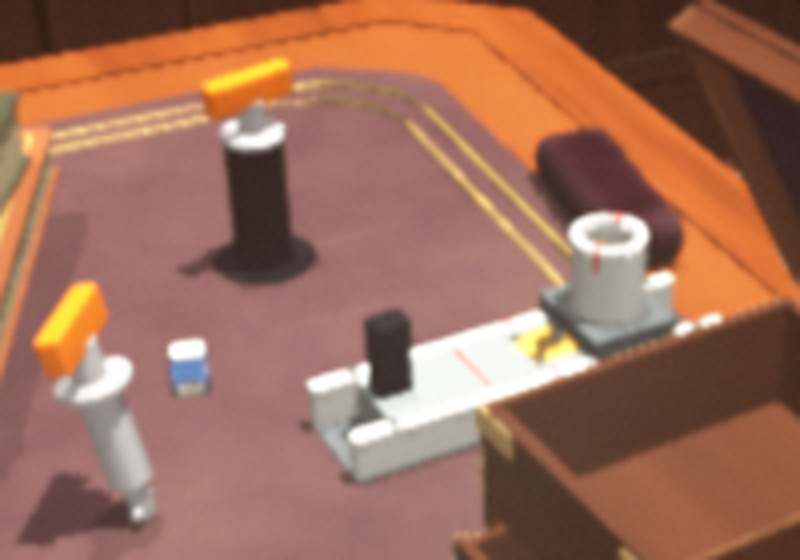

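```bash
python3 - <<'E'
from h import *
t,s=load("top"),load("side")
# handle by orange top face
for d,box,n in((t,(190,195,225,240),"top"),(s,(240,115,280,145),"side")):
    m=orange(d,box);c=max(cv2.findContours(m,0,2)[0],key=cv2.contourArea)
    rr=cv2.minAreaRect(c);M=cv2.moments(c);print(n,cv2.contourArea(c),rr,M['m10']/M['m00'],M['m01']/M['m00'])
    if n=="top":
        b=cv2.boxPoints(rr);print([plane(d,*p,.1345).round(4).tolist() for p in b]); print("ctr",plane(d,*rr[0],.1345))
# red in base zone
h=cv2.cvtColor(t["color"],cv2.COLOR_RGB2HSV).astype(int)
a=t["color"].astype(int);red=((a[...,0]-a[...,1])>35)&((a[...,0]-a[...,2])>25)&(a[...,0]>150)
m=np.zeros(red.shape,np.uint8);m[135:215,292:336]=red[135:215,292:336]*255
n,l,st,ce=cv2.connectedComponentsWithStats(m)
for i in range(1,n):
    print(st[i],ce[i],plane(t,*ce[i],.092 if ce[i][1]<165 else .031).round(4))
crop(t,285,120,345,245,4.8,"b1")
a=s["color"].astype(int);red=((a[...,0]-a[...,1])>50)&((a[...,0]-a[...,2])>40)&(a[...,0]>150)
m=np.zeros(red.shape,np.uint8);m[155:225,275:378]=red[155:225,275:378]*255
n,l,st,ce=cv2.connectedComponentsWithStats(m)
print("side")
for i in range(1,n): print(st[i],ce[i],plane(s,*ce[i],.092 if ce[i][1]<180 else .031).round(4))
E
```

```text
Traceback (most recent call last):
ZeroDivisionError: float division by zero
```

```bash
python3 - <<'E'
from h import *
t,s=load("top"),load("side")
h=cv2.cvtColor(t["color"],cv2.COLOR_RGB2HSV);print(h[205:232:3,203])
h=cv2.cvtColor(s["color"],cv2.COLOR_RGB2HSV);print(h[128:138:2,262])
E
sed -i 's/(8,170,170)/(8,170,200)/;s/(22,255,255)/(24,255,255)/' h.py
python3 - <<'E'
from h import *
t,s=load("top"),load("side")
for d,box,n in((t,(190,195,225,240),"top"),(s,(240,115,280,145),"side")):
    m=orange(d,box)
    C=cv2.findContours(m,0,2)[0];print(len(C))
    if not C: continue
    c=max(C,key=cv2.contourArea)
    rr=cv2.minAreaRect(c);print(n,cv2.contourArea(c),rr,c.reshape(-1,2).mean(0))
    if n=="top":
        b=cv2.boxPoints(rr);print([plane(d,*p,.1345).round(4).tolist() for p in b]); print("ctr",plane(d,*rr[0],.1345))
a=t["color"].astype(int);red=((a[...,0]-a[...,1])>35)&((a[...,0]-a[...,2])>25)&(a[...,0]>150)
m=np.zeros(red.shape,np.uint8);m[135:215,292:336]=red[135:215,292:336]*255
n,l,st,ce=cv2.connectedComponentsWithStats(m)
for i in range(1,n):
    print(st[i],ce[i],plane(t,*ce[i],.092 if ce[i][1]<165 else .031).round(4))
crop(t,285,120,345,245,4.8,"b1")
a=s["color"].astype(int);red=((a[...,0]-a[...,1])>50)&((a[...,0]-a[...,2])>40)&(a[...,0]>150)
m=np.zeros(red.shape,np.uint8);m[155:225,275:378]=red[155:225,275:378]*255
n,l,st,ce=cv2.connectedComponentsWithStats(m)
print("side")
for i in range(1,n): print(st[i],ce[i],plane(s,*ce[i],.092 if ce[i][1]<180 else .031).round(4))
E
```

```text
[[ 14 168 229]
 [ 19 160 249]
 [ 24 144 253]
 [ 26 134 254]
 [ 27 131 254]
 [ 26 134 254]
 [ 26 137 254]
 [ 25 137 254]
 [ 22 148 253]]
[[ 26 194 255]
 [ 17 208 252]
 [ 12 216 218]
 [ 12 211 212]
 [  9 124 183]]
3
top 0.0 ((206.0, 233.0), (0.0, 0.0), 0.0) [206. 233.]
[[0.4341, 0.4039, 0.1345], [0.4341, 0.4039, 0.1345], [0.4341, 0.4039, 0.1345], [0.4341, 0.4039, 0.1345]]
ctr [0.43406494 0.40385232 0.1345    ]
1
side 603.0 ((259.7256164550781, 126.03048706054688), (20.98199462890625, 40.749237060546875), 83.6598129272461) [260.95918367 125.97959184]
[330 135   1   1   1] [330. 135.] [0.6338 0.1596 0.092 ]
[326 135  10   5  25] [331.36 137.88] [0.6276 0.157  0.092 ]
[328 136   1   1   1] [328. 136.] [0.6317 0.1638 0.092 ]
[292 141   1   1   1] [292. 141.] [0.623  0.2385 0.092 ]
[334 142   2   1   2] [334.5 142. ] [0.6186 0.1508 0.092 ]
[292 145   1   4   4] [292.  146.5] [0.6113 0.2387 0.092 ]
[304 144   2   1   2] [304.5 144. ] [0.616  0.2128 0.092 ]
[327 144   9   6  34] [331.58823529 147.23529412] [0.6077 0.1571 0.092 ]
[292 150   2   2   3] [292.33333333 150.66666667] [0.6025 0.2381
[... 2707 characters left out ...]
1] [319. 184.] [0.5508 0.2593 0.031 ]
[276 186   1   1   1] [276. 186.] [0.4551 0.2964 0.031 ]
[304 186   1   1   1] [304. 186.] [0.5151 0.2668 0.031 ]
[325 189   3   1   3] [326. 189.] [0.5564 0.2317 0.031 ]
[286 192   1   1   1] [286. 192.] [0.4672 0.261  0.031 ]
[363 196   1   1   1] [363. 196.] [0.6195 0.1675 0.031 ]
[286 198   1   1   1] [286. 198.] [0.4583 0.2373 0.031 ]
[350 201   1   1   1] [350. 201.] [0.5835 0.1625 0.031 ]
[339 205   2   1   2] [339.5 205. ] [0.5553 0.1587 0.031 ]
[323 211  14  14  22] [328.90909091 217.04545455] [0.5148 0.1282 0.031 ]
[371 218   7   7  21] [375.23809524 220.76190476] [0.5965 0.0738 0.031 ]
[360 222  11   3  20] [365.8 223.4] [0.5742 0.0744 0.031 ]
```

View pics/b1.png

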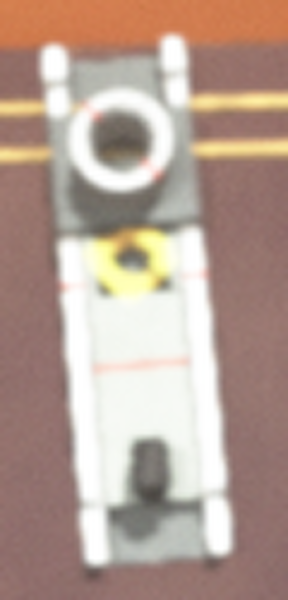

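```bash
python3 - <<'E'
from h import *
t,s=load("top"),load("side")
g=t["color"].min(2)
m=np.zeros(g.shape,np.uint8);m[136:162,297:323]=(g[136:162,297:323]>175)*255
c=max(cv2.findContours(m,0,1)[0],key=cv2.contourArea);e=cv2.fitEllipse(c);print("rim",e,plane(t,*e[0],.092).round(4))
f=lambda x,y,z:plane(t,(x+.5)/4.8-.5+285,(y+.5)/4.8-.5+120,z)
T1,T2=f(68,287,.031),f(203,273,.031);L1,L2=f(95,369,.031),f(188,363,.031)
print("ticks",T1,T2,"line",L1,L2)
wm=plane(t,*e[0],.092)
# tower side line: rail outer edges
print("knobtop",f(152,446,.080))
# witness
w1,w2=f(96,113,.092),f(151,170,.092);print("wit",w1,w2,np.degrees(np.arctan2(*(w1-w2)[1::-1])))
# rails
for a,b in(((57,60),(98,540)),((172,50),(221,535)),((52,47),(94,548)),((188,42),(233,540))):
    p,q=f(*a,.031),f(*b,.031);print(np.degrees(np.arctan2(*(p-q)[1::-1])))
# collar ring of bolt & handle
hsv=cv2.cvtColor(t["color"],cv2.COLOR_RGB2HSV)
o=np.zeros(g.shape,np.uint8);o[195:240,190:220]=cv2.inRange(hsv,(8,110,180),(30,255,255))[195:240,190:220]
c=max(cv2.findContours(o,0,1)[0],key=cv2.contourArea);rr=cv2.minAreaRect(c);b=cv2.boxPoints(rr)
print("handle",rr,[plane(t,*p,.1345).round(3).tolist()[:2] for p in b],plane(t,*rr[0],.1345))
crop(t,185,190,245,250,8,"b2");crop(s,235,110,295,190,7,"b3");crop(s,275,150,385,235,7,"b4")
E
```

```text
rim ((309.4295959472656, 146.41343688964844), (24.051353454589844, 27.129384994506836), 83.0752944946289) [0.6106 0.2027 0.092 ]
ticks [0.55348711 0.22856468 0.031     ] [0.55839755 0.16723313 0.031     ] line [0.51561581 0.21708184 0.031     ] [0.51730171 0.17510989 0.031     ]
knobtop [0.47449786 0.19194157 0.08      ]
wit [0.61778436 0.21253455 0.092     ] [0.59206719 0.1894764  0.092     ] 41.87957867943169
3.724826703626095
4.151193073932533
3.652167152382623
3.5020060118541223
handle ((202.58941650390625, 217.73965454101562), (31.760761260986328, 9.314455032348633), 75.25643920898438) [[0.492, 0.428], [0.496, 0.41], [0.436, 0.394], [0.432, 0.411]] [0.46361795 0.41074871 0.1345    ]
```

View pics/b2.png

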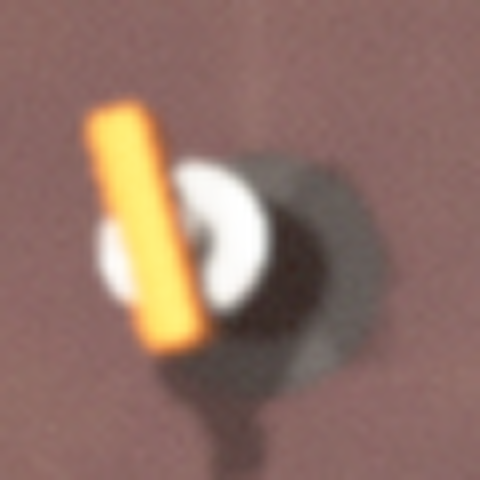

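View pics/b3.png

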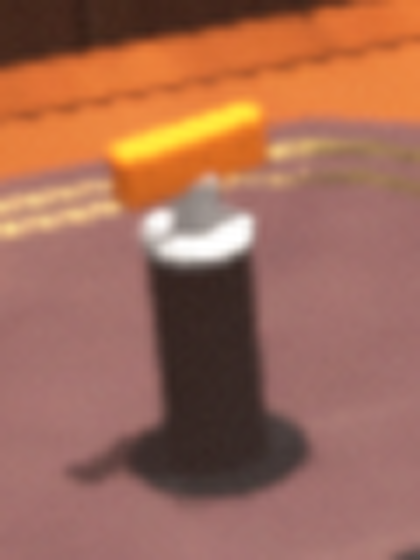

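View pics/b4.png

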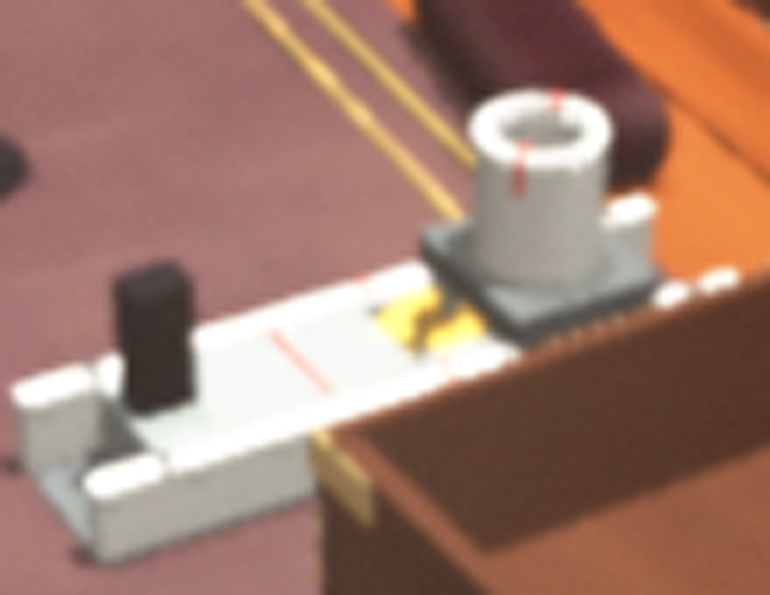

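Candidates for the bolt: the orange handle in the black holder (205,218), and the orange-handled look-alike at (320,294). The one in the holder is farthest left, and the b2/b3 crops confirm that it hangs upright by its collar. The red line sits about 40 mm short of the ticks, on the knob side.

```bash
cat >> h.py <<'E'
def plan(x,y,z,yaw,verbose=True):
    from bench import r
    s=r.read_state();p=s["eef_pos"];w=np.radians(s["tool_rot"][2])
    X=np.array([np.cos(w),np.sin(w),0]);Y=np.array([np.sin(w),-np.cos(w),0])
    d=np.array([x,y,z])-p;sp=-((yaw-s["tool_rot"][2]+180)%360-180)
    print("pos",p.round(4),"rot",s["tool_rot"].round(2),"F",s["force"].round(1),"M",s["ft_torque"].round(2),"open",round(s["opening"],4),"t",s["clock"],"j7",s["joints"][6].round(1))
    print("dx %.4f dy %.4f dz %.4f spin %.4f"%(d@X/.3,d@Y/.3,-d[2]/.3,sp/45))
E
python3 - <<'E'
from h import *
t,s=load("top"),load("side")
f=lambda x,y,z:plane(t,(x+.5)/4.8-.5+285,(y+.5)/4.8-.5+120,z)
print("rim",f(121,140,.092),"knob",f(152,463,.08))
g=lambda x,y,z:plane(s,(x+.5)/7-.5+275,(y+.5)/7-.5+150,z)
print("side knob",g(153,277,.08),"rim",g(540,130,.092),"line",g(272,332,.031),g(331,391,.031),"tick",g(362,280,.031),g(450,375,.031))
b=lambda x,y,z:plane(s,(x+.5)/7-.5+235,(y+.5)/7-.5+110,z)
print("side handle top",b(182,133,.1345), "collar top",b(198,232,.095))
b=lambda x,y,z:plane(t,(x+.5)/8-.5+185,(y+.5)/8-.5+190,z)
print("top handle",b(148,228,.1345),"collar",b(183,236,.095),"foot",b(275,275,.0))
p,q=b(118,105,.1345),b(178,350,.1345);print(np.linalg.norm(p-q),np.degrees(np.arctan2(*(p-q)[1::-1])))
plan(.467,.191,.22,183.8)
E
```

```text
rim [0.6055887  0.20204138 0.092     ] knob [0.46722098 0.19211434 0.08      ]
side knob [0.46721576 0.18910168 0.08      ] rim [0.60541923 0.19819144 0.092     ] line [0.51622017 0.21354712 0.031     ] [0.51942663 0.17431976 0.031     ] tick [0.55595008 0.22916152 0.031     ] [0.55724115 0.16583911 0.031     ]
side handle top [0.46155342 0.40522157 0.1345    ] collar top [0.46399341 0.40605657 0.095     ]
top handle [0.46297062 0.40982928 0.1345    ] collar [0.46499279 0.41097154 0.095     ] foot [0.46353844 0.40845074 0.        ]
0.061516106707379094 14.26786158690784
pos [0.2964 0.606  0.2445] rot [-1.7991e+02  1.0000e-02  1.5394e+02] F [-0.1 -0.3  0.1] M [ 0.02 -0.    0.  ] open 0.0858 t 0.1 j7 -3.2
dx -1.1187 dy -0.9930 dz 0.0817 spin -0.6635
```

```bash
python3 -m jog '[{"dx":-0.15,"dy":-0.15},{"dx":-0.3,"dy":-0.3,"spin":-0.2},{"dx":-0.45,"dy":-0.42,"spin":-0.4},{"dx":-0.6,"dy":-0.54,"spin":-0.6},{"dx":-0.75,"dy":-0.67,"spin":-0.66}]' 85; python3 -c "
from h import *
plan(.467,.1907,.2,183.8)"
```

```text
pos [0.2964 0.606  0.2445] rot [-1.7991e+02  1.0000e-02  1.5394e+02] F [-0.1 -0.3  0.1] M [ 0.02 -0.    0.  ] open 0.0858 t 0.1 j7 -3.2
dx -1.1192 dy -0.9939 dz 0.1484 spin -0.6635invalid input
```

```bash
python3 -m jog '[{"dx":-0.15,"dy":-0.15,"dz":0,"spin":0},{"dx":-0.3,"dy":-0.3,"dz":0,"spin":-0.2},{"dx":-0.45,"dy":-0.42,"dz":0,"spin":-0.4},{"dx":-0.6,"dy":-0.54,"dz":0,"spin":-0.6},{"dx":-0.75,"dy":-0.67,"dz":0,"spin":-0.66}]' 85 20; python3 -c "
from h import *
plan(.467,.1907,.2,183.8)"
```

```text
clock: 0.72
eef_pos: [0.4109, 0.3251, 0.2451]
tool_rot: [-180.0, -0.0, -176.2]
force: [1.3, 0.7, 0.3]
opening: 0.0853
pos [0.4109 0.3251 0.2451] rot [-1.7999e+02 -1.0000e-02 -1.7617e+02] F [1.3 0.7 0.3] M [ 0.01 -0.05  0.05] open 0.0853 t 0.725 j7 48.2
dx -0.1566 dy -0.4596 dz 0.1504 spin 0.0007
```

```bash
python3 -m jog '[{"dx":-0.05,"dy":-0.2,"dz":0,"spin":0},{"dx":-0.1,"dy":-0.39,"dz":0,"spin":0},{"dx":-0.156,"dy":-0.46,"dz":0.1,"spin":0},{"dx":-0.156,"dy":-0.46,"dz":0.25,"spin":0},{"dx":-0.156,"dy":-0.46,"dz":0.35,"spin":0}]'; python3 - <<'E'
from h import *
plan(.467,.1907,.061,183.8)
d=snap("top","1");crop(d,270,120,370,260,4,"c1")
d=snap("side","1");crop(d,240,120,390,240,5,"c2")
E
```

```text
clock: 1.35
eef_pos: [0.4654, 0.1913, 0.1386]
tool_rot: [-180.0, -0.1, -176.4]
force: [0.3, 0.1, -0.8]
opening: 0.0852
pos [0.4654 0.1913 0.1386] rot [-1.7996e+02 -8.0000e-02 -1.7643e+02] F [ 0.3  0.1 -0.8] M [ 0.01 -0.02  0.03] open 0.0852 t 1.35 j7 64.2
dx -0.0053 dy -0.0025 dz 0.2585 spin -0.0050
```

View pics/c1.png

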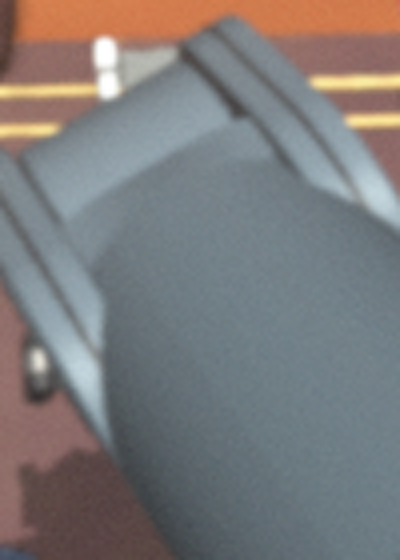

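View pics/c2.png

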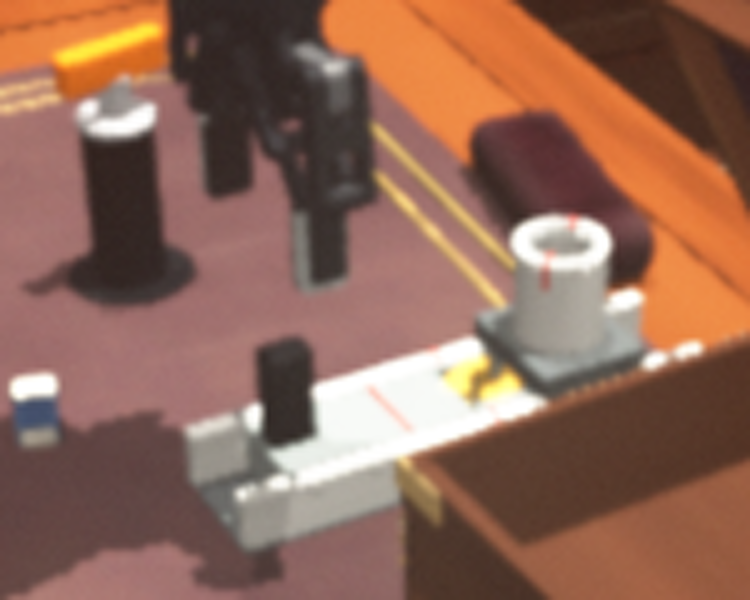

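The side view shows the fingers straddling the knob, which is at crop (285,390). Descending.

```bash
python3 -m jog '[{"dx":-0.005,"dy":-0.002,"dz":0.12,"spin":0},{"dx":-0.005,"dy":-0.002,"dz":0.2,"spin":0},{"dx":-0.005,"dy":-0.002,"dz":0.255,"spin":0},{"dx":-0.005,"dy":-0.002,"dz":0.255,"spin":0}]' && python3 -m jog '[{"dx":0,"dy":0,"dz":0,"spin":0},{"dx":0,"dy":0,"dz":0,"spin":0},{"dx":0,"dy":0,"dz":0,"spin":0},{"dx":0,"dy":0,"dz":0,"spin":0},{"dx":0,"dy":0,"dz":0,"spin":0}]' 8 25; python3 - <<'E'
from h import *
plan(.467+.039*.9978,.1907+.039*.0663,.061,183.8)
d=snap("side","2");crop(d,240,120,390,240,5,"c3")
E
```

```text
clock: 1.95
eef_pos: [0.4673, 0.1918, 0.0639]
tool_rot: [-180.0, -0.0, -176.3]
force: [-0.5, -0.4, -0.5]
opening: 0.0854
clock: 2.58
eef_pos: [0.4677, 0.1928, 0.0643]
tool_rot: [179.9, 0.1, -176.3]
force: [-1.4, 3.9, 5.9]
opening: 0.0156
pos [0.4677 0.1928 0.0643] rot [ 1.7992e+02  7.0000e-02 -1.7630e+02] F [-1.4  3.9  5.9] M [0.63 0.26 0.06] open 0.0156 t 2.575 j7 63.6
dx -0.1273 dy -0.0067 dz 0.0111 spin -0.0023
```

View pics/c3.png

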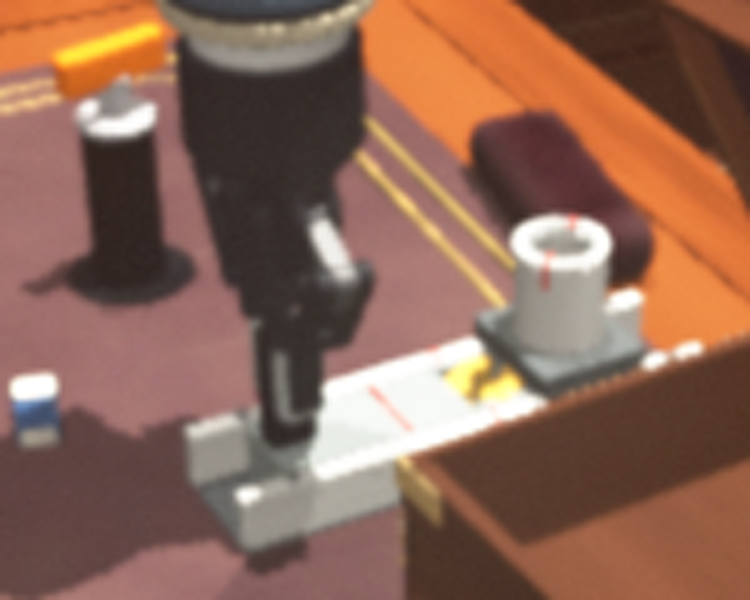

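```bash
python3 -m jog '[{"dx":-0.03,"dy":0,"dz":0,"spin":0},{"dx":-0.06,"dy":0,"dz":0,"spin":0},{"dx":-0.09,"dy":0,"dz":0,"spin":0},{"dx":-0.12,"dy":0,"dz":0,"spin":0},{"dx":-0.12,"dy":0,"dz":0,"spin":0}]'; python3 - <<'E'
from h import *
plan(.467+.039*.9978,.1907+.039*.0663,.061,183.8)
d=snap("side","3");crop(d,300,170,380,230,10,"c4")
E
```

```text
clock: 3.25
eef_pos: [0.5046, 0.1953, 0.0643]
tool_rot: [179.9, 0.1, -176.3]
force: [3.0, 5.8, 5.2]
opening: 0.0157
pos [0.5046 0.1953 0.0643] rot [ 1.7990e+02  1.4000e-01 -1.7632e+02] F [3.  5.8 5.2] M [ 0.77 -0.35  0.06] open 0.0157 t 3.25 j7 65.1
dx -0.0041 dy -0.0069 dz 0.0111 spin -0.0027
```

View pics/c4.png

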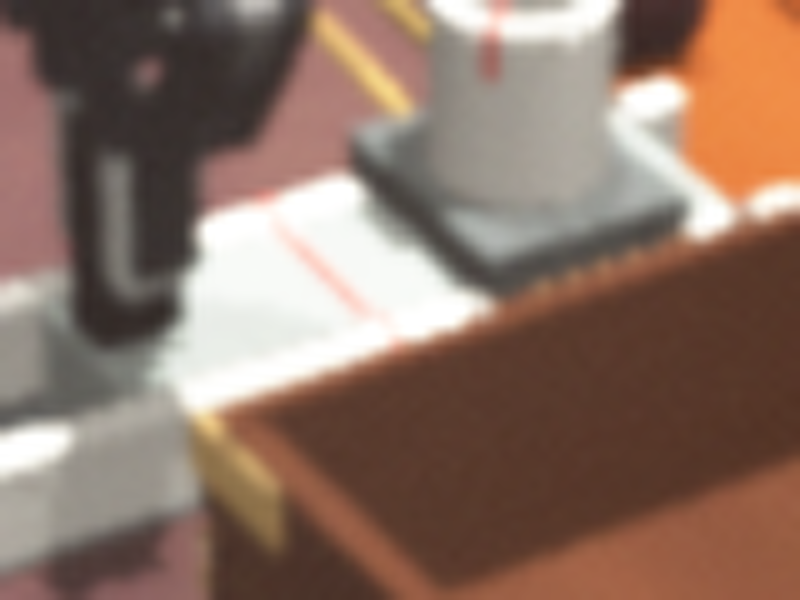

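```bash
cat > red.py <<'E'
from h import *
import sys
def run(k,n="side",box=(318,186,346,208)):
    d=load(n,k);a=d["color"].astype(float);R=a[...,0]-(a[...,1]+a[...,2])/2
    u0,v0,u1,v1=box
    for v in range(v0,v1):
        row=R[v,u0:u1];i=row.argmax();w=np.clip(row-row.max()/2,0,None)
        if row.max()>25: print(v,round((w*np.arange(u0,u1)).sum()/w.sum(),2),row.max().round())
if __name__=="__main__": run(sys.argv[1])
E
python3 red.py 3
```

```text
186 327.49 54.0
187 326.31 52.0
188 324.77 54.0
189 324.69 75.0
190 322.89 44.0
193 328.19 28.0
194 329.36 38.0
195 330.27 48.0
196 331.29 48.0
197 332.22 50.0
198 333.33 44.0
199 334.22 49.0
200 335.25 42.0
201 336.18 27.0
203 344.17 54.0
204 341.94 61.0
205 340.42 68.0
206 338.66 63.0
207 336.74 58.0
```

```bash
python3 - <<'E'
from h import *
s=load("side","3")
f=lambda u,v:plane(s,u,v,.031)
ax=np.array([np.cos(np.radians(3.8)),np.sin(np.radians(3.8)),0])
for n,p in dict(t1=(325.75,189.05),t2=(339.05,203.35),l1=(329.36,194),l2=(335.25,200)).items(): 
    q=f(*p);print(n,q.round(4),(q@ax).round(4))
crop(s,320,183,345,208,24,"c5")
E
```

```text
t1 [0.5558 0.2318 0.031 ] 0.5699
t2 [0.5573 0.1649 0.031 ] 0.567
l1 [0.5543 0.2089 0.031 ] 0.5669
l2 [0.5555 0.1806 0.031 ] 0.5663
```

View pics/c5.png

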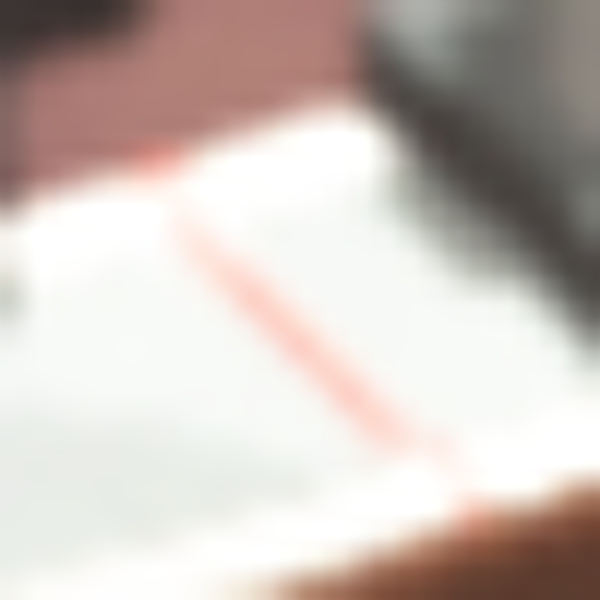

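```bash
python3 -m jog '[{"dx":-0.006,"dy":0,"dz":0,"spin":0},{"dx":-0.006,"dy":0,"dz":0,"spin":0}]'; python3 - <<'E'
from h import *
s=snap("side","4")
crop(s,320,183,345,208,24,"c6")
E
python3 red.py 4 | sed -n '5,14p'
```

```text
clock: 3.55
eef_pos: [0.505, 0.1953, 0.0643]
tool_rot: [179.9, 0.0, -176.3]
force: [-2.0, 5.1, 7.5]
opening: 0.0157
190 322.93 44.0
194 329.45 32.0
195 330.41 42.0
196 331.63 50.0
197 332.47 54.0
198 333.54 46.0
199 334.59 46.0
200 335.56 44.0
201 336.69 30.0
203 344.2 54.0
```

View pics/c6.png

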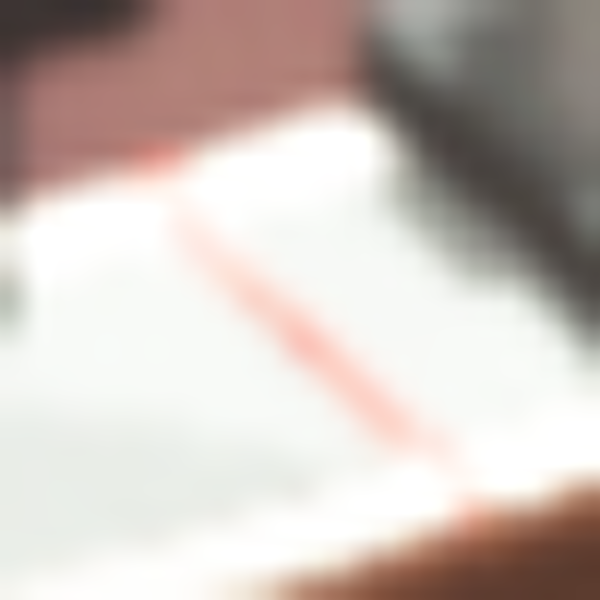

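```bash
python3 -m jog '[{"dx":-0.004,"dy":0,"dz":0,"spin":0},{"dx":-0.004,"dy":0,"dz":0,"spin":0}]'; python3 - <<'E'
from h import *
s=snap("side","5")
E
python3 red.py 5 | sed -n '5,14p'
```

```text
clock: 3.85
eef_pos: [0.506, 0.1954, 0.0643]
tool_rot: [179.9, 0.0, -176.3]
force: [-2.6, 3.8, 8.6]
opening: 0.0156
190 323.16 43.0
193 329.13 36.0
194 330.2 36.0
195 331.2 38.0
196 332.14 40.0
197 333.18 36.0
198 334.19 40.0
199 335.15 34.0
200 336.14 32.0
203 344.18 54.0
```

```bash
python3 -m jog '[{"dx":0,"dy":0,"dz":0,"spin":0},{"dx":0,"dy":0,"dz":0,"spin":0},{"dx":0,"dy":0,"dz":0,"spin":0},{"dx":0,"dy":0,"dz":0,"spin":0},{"dx":0,"dy":0,"dz":-0.1,"spin":0}]' 85 && python3 -m jog '[{"dx":0,"dy":0,"dz":-0.2,"spin":0},{"dx":0,"dy":0,"dz":-0.4,"spin":0},{"dx":0,"dy":0.15,"dz":-0.4,"spin":0},{"dx":0.05,"dy":0.35,"dz":-0.4,"spin":0},{"dx":0.08,"dy":0.55,"dz":-0.4,"spin":-0.15}]'; python3 - <<'E'
from h import *
plan(.4632,.4085,.17,194.3)
s=snap("side","6");d=snap("top","6")
crop(s,320,183,345,208,24,"c7");crop(d,180,110,350,310,3,"c8")
E
python3 red.py 6 | sed -n '5,14p'
```

```text
clock: 4.53
eef_pos: [0.505, 0.1936, 0.0924]
tool_rot: [-179.9, -0.2, -176.4]
force: [-0.1, -0.5, 0.1]
opening: 0.0853
clock: 5.15
eef_pos: [0.4712, 0.3587, 0.2141]
tool_rot: [-180.0, 0.0, -169.5]
force: [0.8, 0.0, 0.3]
opening: 0.085
pos [0.4712 0.3587 0.2141] rot [-1.8000e+02  2.0000e-02 -1.6954e+02] F [0.8 0.  0.3] M [ 0.03 -0.09 -0.06] open 0.085 t 5.15 j7 55.7
dx -0.0040 dy 0.1680 dz 0.1470 spin -0.0853
190 321.64 48.0
191 319.26 34.0
193 329.09 36.0
194 330.22 35.0
195 331.19 40.0
196 332.16 40.0
197 333.15 35.0
198 334.21 40.0
199 335.17 36.0
200 336.14 33.0
```

View pics/c8.png

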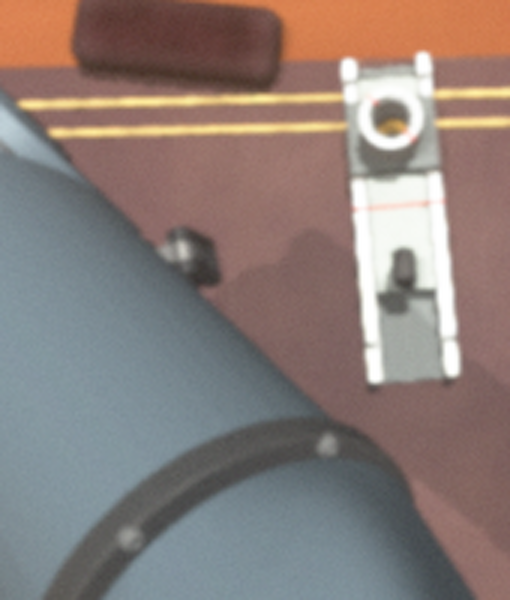

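Top view: the red line is level with the ticks at (360,207) and (440,203) in the crop, and it stayed there after release. On to the bolt.

```bash
python3 -m jog '[{"dx":-0.004,"dy":0.1,"dz":0,"spin":-0.08},{"dx":-0.004,"dy":0.17,"dz":0.05,"spin":-0.085},{"dx":-0.004,"dy":0.172,"dz":0.147,"spin":-0.085},{"dx":-0.004,"dy":0.172,"dz":0.147,"spin":-0.085}]'; python3 - <<'E'
from h import *
plan(.4635,.410,.1185,194.3)
s=snap("side","7");crop(s,220,60,320,190,4.5,"d1")
E
```

```text
clock: 5.75
eef_pos: [0.4624, 0.4071, 0.1668]
tool_rot: [-179.8, -0.3, -165.8]
force: [0.1, 0.0, -0.2]
opening: 0.0847
pos [0.4624 0.4071 0.1668] rot [-179.83   -0.26 -165.83] F [ 0.1  0.  -0.2] M [-0.03  0.02  0.04] open 0.0847 t 5.75 j7 54.4
dx -0.0059 dy 0.0085 dz 0.1611 spin -0.0028
```

View pics/d1.png

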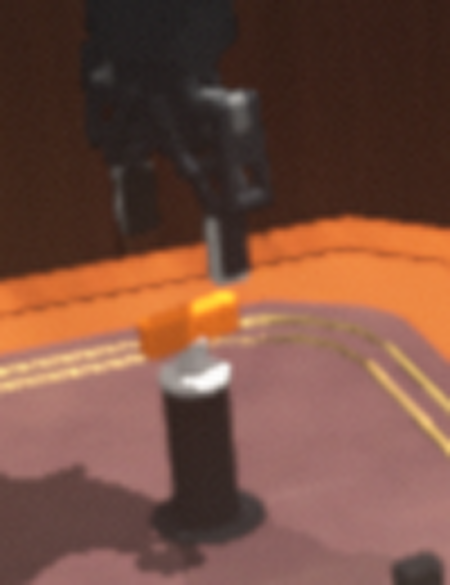

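```bash
python3 -m jog '[{"dx":-0.005,"dy":0.008,"dz":0.06,"spin":0},{"dx":-0.005,"dy":0.008,"dz":0.12,"spin":0},{"dx":-0.005,"dy":0.008,"dz":0.158,"spin":0},{"dx":-0.005,"dy":0.008,"dz":0.158,"spin":0}]' && python3 -m jog '[{"dx":0,"dy":0,"dz":0,"spin":0},{"dx":0,"dy":0,"dz":0,"spin":0},{"dx":0,"dy":0,"dz":0,"spin":0},{"dx":0,"dy":0,"dz":0,"spin":0},{"dx":0,"dy":0,"dz":0,"spin":0}]' 6 70; python3 - <<'E'
from h import *
plan(.4635,.410,.1185,194.3)
s=snap("side","8");crop(s,220,60,320,190,4.5,"d2")
E
```

```text
clock: 6.3
eef_pos: [0.4644, 0.4106, 0.1216]
tool_rot: [-180.0, -0.1, -165.8]
force: [0.7, -0.8, 0.5]
opening: 0.0852
clock: 6.92
eef_pos: [0.4646, 0.4113, 0.1229]
tool_rot: [180.0, 0.0, -165.8]
force: [-0.5, -0.2, 4.7]
opening: 0.0131
pos [0.4646 0.4113 0.1229] rot [ 1.7997e+02  3.0000e-02 -1.6578e+02] F [-0.5 -0.2  4.7] M [-0.13  0.25  0.03] open 0.0131 t 6.925 j7 53.8
dx 0.0048 dy -0.0033 dz 0.0147 spin -0.0017
```

View pics/d2.png

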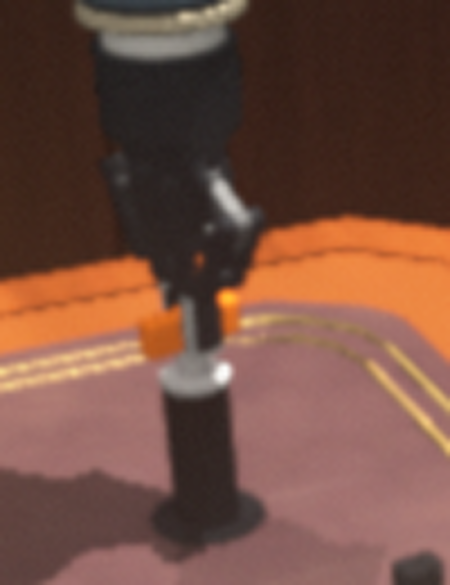

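```bash
python3 -m jog '[{"dx":0,"dy":0,"dz":-0.05,"spin":0},{"dx":0,"dy":0,"dz":-0.15,"spin":0},{"dx":0,"dy":0,"dz":-0.27,"spin":0},{"dx":0,"dy":0,"dz":-0.4,"spin":0},{"dx":0,"dy":0,"dz":-0.4,"spin":0}]'; python3 - <<'E'
from h import *
plan(.52,.35,.245,223.9)
s=snap("side","9");crop(s,200,30,340,190,3.7,"d3")
E
```

```text
clock: 7.6
eef_pos: [0.4657, 0.4121, 0.2461]
tool_rot: [179.8, 0.3, -165.8]
force: [-0.1, 0.7, -2.6]
opening: 0.014
pos [0.4657 0.4121 0.2461] rot [ 179.83    0.3  -165.8 ] F [-0.1  0.7 -2.6] M [ 0.01 -0.05 -0.03] open 0.014 t 7.6 j7 55.1
dx -0.1248 dy -0.2450 dz 0.0038 spin -0.6599
```

View pics/d3.png

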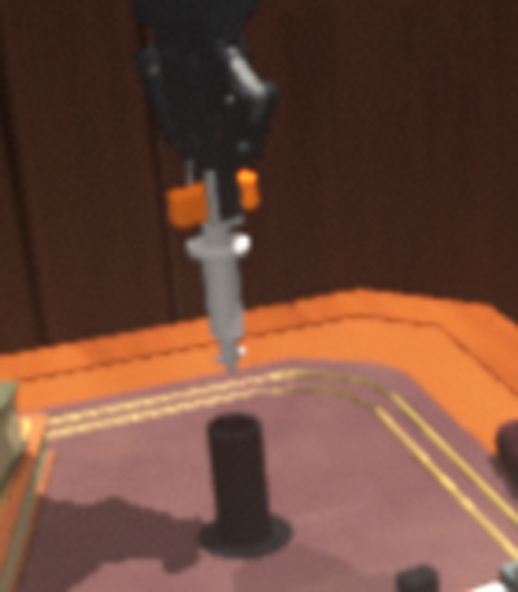

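```bash
python3 - <<'E'
from h import *
s=load("side","9")
for z in(.128,.137,.2129+.0,):print(z,proj(s,(.4657,.4121,z)))
f=lambda x,y:((x+.5)/3.7-.5+200,(y+.5)/3.7-.5+30)
print(f(231,372),plane(s,*f(231,372),.128)); print("collar",f(219,244),plane(s,*f(219,244),.2165))
E
```

```text
0.128 [261.56108984 129.62123739]
0.137 [261.2280353  126.28039491]
0.2129 [258.29627302  96.87213083]
(262.06756756756755, 130.17567567567568) [0.46581323 0.40839347 0.128     ]
collar (258.8243243243243, 95.58108108108108) [0.46679885 0.41031159 0.2165    ]
```

```bash
python3 -m jog '[{"dx":-0.04,"dy":-0.08,"dz":0,"spin":-0.15},{"dx":-0.1,"dy":-0.2,"dz":0,"spin":-0.33},{"dx":-0.16,"dy":-0.32,"dz":0,"spin":-0.5},{"dx":-0.22,"dy":-0.44,"dz":0,"spin":-0.66},{"dx":-0.25,"dy":-0.5,"dz":0,"spin":-0.66}]'; python3 - <<'E'
from h import *
plan(.6057,.2020,.245,223.9)
E
```

```text
clock: 8.28
eef_pos: [0.5751, 0.281, 0.2408]
tool_rot: [-180.0, -0.2, -136.3]
force: [-0.1, -0.5, -2.5]
opening: 0.014
pos [0.5751 0.281  0.2408] rot [-1.7999e+02 -1.6000e-01 -1.3626e+02] F [-0.1 -0.5 -2.5] M [-0.04 -0.   -0.03] open 0.014 t 8.275 j7 96.7
dx 0.1084 dy -0.2607 dz -0.0139 spin -0.0035
```

```bash
python3 -m jog '[{"dx":0.05,"dy":-0.12,"dz":-0.01,"spin":0},{"dx":0.09,"dy":-0.22,"dz":-0.01,"spin":0},{"dx":0.108,"dy":-0.26,"dz":-0.01,"spin":0},{"dx":0.108,"dy":-0.26,"dz":-0.01,"spin":0},{"dx":0.108,"dy":-0.26,"dz":-0.01,"spin":0}]'; python3 - <<'E'
from h import *
plan(.6057,.2020,.245,223.9)
s=snap("side","10");crop(s,310,50,420,220,3.5,"e1")
s=snap("top","10");crop(s,200,90,400,240,4,"e2")
E
```

```text
clock: 8.9
eef_pos: [0.604, 0.2075, 0.2451]
tool_rot: [179.9, 0.0, -136.0]
force: [0.8, 0.7, -1.9]
opening: 0.0139
pos [0.604  0.2075 0.2451] rot [ 1.7992e+02  2.0000e-02 -1.3598e+02] F [ 0.8  0.7 -1.9] M [ 0.03  0.01 -0.01] open 0.0139 t 8.9 j7 104.3
dx 0.0086 dy -0.0172 dz 0.0005 spin 0.0027
```

View pics/e1.png

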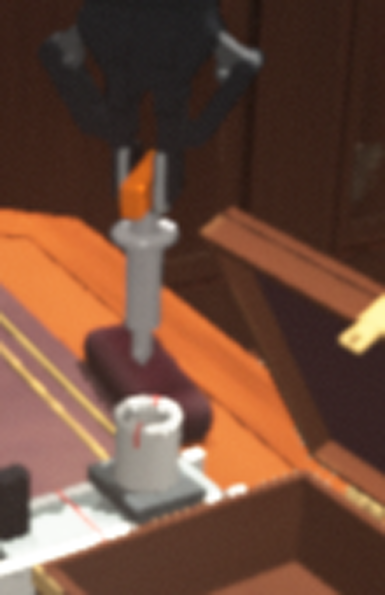

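View pics/e2.png

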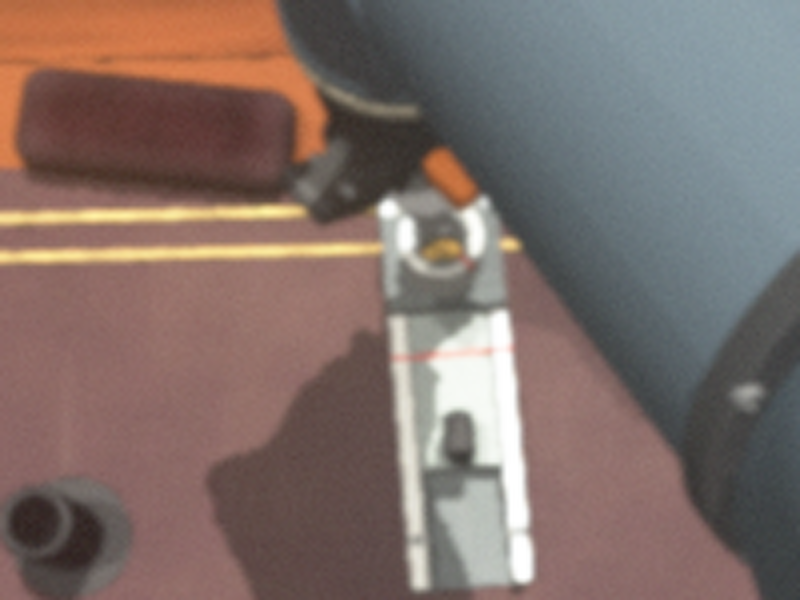

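```bash
python3 - <<'E'
from h import *
s=load("side","10");t=load("top","10")
f=lambda x,y:((x+.5)/3.5-.5+310,(y+.5)/3.5-.5+50)
g=s["color"].min(2)
crop(s,340,140,372,195,10,"e3")
print("tip",plane(s,*f(142,362),.1267),"collar",plane(s,*f(145,233),.2148),"rim",plane(s,*f(149,415),.092))
E
```

```text
tip [0.60496765 0.20584519 0.1267    ] collar [0.60481294 0.20493691 0.2148    ] rim [0.60627216 0.1974064  0.092     ]
```

View pics/e3.png

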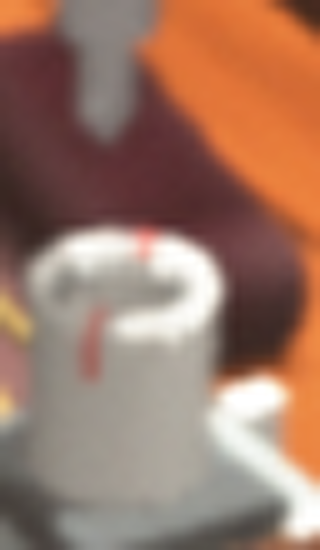

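```bash
python3 - <<'E'
from h import *
s=load("side","10")
f=lambda x,y:((x+.5)/10-.5+340,(y+.5)/10-.5+140)
print("tip",plane(s,*f(107,142),.1267),"rim",plane(s,*f(126,284),.092),plane(s,*f(123,281),.092))
print("wit",plane(s,*f(147,238),.092)-plane(s,*f(95,318),.092))
E
```

```text
tip [0.60354011 0.20296279 0.1267    ] rim [0.60670522 0.1985294  0.092     ] [0.6067408  0.20003409 0.092     ]
wit [0.02757368 0.02705062 0.        ]
```

```bash
python3 -c "
from h import *
plan(.6063,.2026,.215,223.9)"
```

```text
pos [0.6042 0.2072 0.2453] rot [ 1.7995e+02  1.0000e-02 -1.3596e+02] F [ 0.2  0.6 -3. ] M [-0.05  0.07  0.05] open 0.0139 t 9.0 j7 104.4
dx 0.0056 dy -0.0160 dz 0.1009 spin 0.0030
```

```bash
python3 -m jog '[{"dx":0.006,"dy":-0.016,"dz":0.03,"spin":0},{"dx":0.006,"dy":-0.016,"dz":0.07,"spin":0},{"dx":0.006,"dy":-0.016,"dz":0.085,"spin":0},{"dx":0.006,"dy":-0.016,"dz":0.085,"spin":0}]'; python3 - <<'E'
from h import *
plan(.6063,.2026,.215,223.9)
s=snap("side","11");crop(s,335,120,375,195,8,"e4")
E
```

```text
clock: 9.5
eef_pos: [0.6066, 0.2007, 0.2191]
tool_rot: [180.0, -0.1, -136.1]
force: [0.7, -0.9, -1.3]
opening: 0.0135
pos [0.6066 0.2007 0.2191] rot [ 1.7997e+02 -6.0000e-02 -1.3608e+02] F [ 0.7 -0.9 -1.3] M [ 0.02 -0.03  0.  ] open 0.0135 t 9.5 j7 104.5
dx -0.0037 dy 0.0053 dz 0.0136 spin 0.0005
```

View pics/e4.png

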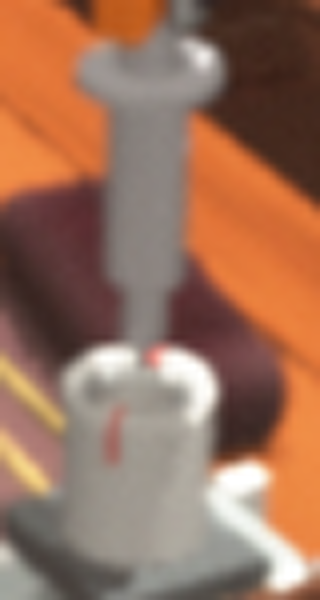

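```bash
python3 - <<'E'
from h import *
s=load("side","11")
c=lambda p:((np.array(p)-[335,120]+.5)*8-.5).round(1)
for z in(.1865,.145,.118,.101,.092):print(z,c(proj(s,(.6066,.2007,z))))
print(c(proj(s,(.6066,.1985,.092))))
E
```

```text
0.1865 [143.5  76.3]
0.145 [140.4 215.3]
0.118 [138.5 302.4]
0.101 [137.4 355.8]
0.092 [136.7 383.8]
[140.4 387.2]
```

```bash
python3 -m jog '[{"dx":-0.002,"dy":0.003,"dz":0.0,"spin":0},{"dx":-0.002,"dy":0.003,"dz":0.03,"spin":0},{"dx":-0.002,"dy":0.003,"dz":0.055,"spin":0},{"dx":-0.002,"dy":0.003,"dz":0.075,"spin":0},{"dx":-0.002,"dy":0.003,"dz":0.075,"spin":0}]'; python3 - <<'E'
from h import *
plan(.6066,.2018,.215,223.9)
s=snap("side","12");crop(s,335,120,375,195,8,"e5")
E
```

```text
clock: 10.18
eef_pos: [0.6064, 0.2016, 0.1965]
tool_rot: [180.0, -0.1, -136.1]
force: [0.7, -0.4, -2.3]
opening: 0.0139
pos [0.6064 0.2016 0.1965] rot [ 1.7997e+02 -7.0000e-02 -1.3608e+02] F [ 0.7 -0.4 -2.3] M [-0.03  0.01  0.03] open 0.0139 t 10.175 j7 104.0
dx -0.0010 dy 0.0001 dz -0.0616 spin 0.0004
```

View pics/e5.png

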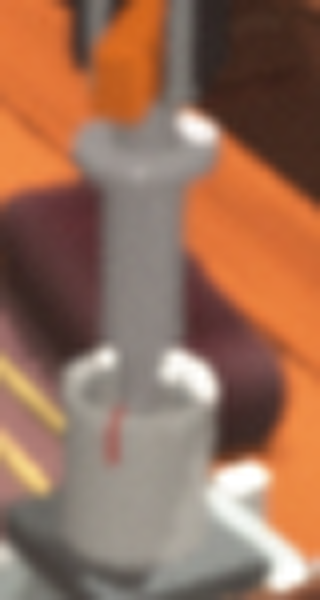

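```bash
python3 -m jog '[{"dx":0,"dy":0,"dz":0.02,"spin":0},{"dx":0,"dy":0,"dz":0.04,"spin":0},{"dx":0,"dy":0,"dz":0.06,"spin":0},{"dx":0,"dy":0,"dz":0.06,"spin":0}]'; python3 -m jog '[{"dx":0,"dy":0,"dz":0.02,"spin":0},{"dx":0,"dy":0,"dz":0.04,"spin":0},{"dx":0,"dy":0,"dz":0.06,"spin":0},{"dx":0,"dy":0,"dz":0.06,"spin":0}]'; python3 - <<'E'
from h import *
plan(.6066,.2018,.14,223.9)
s=snap("side","13");crop(s,335,120,375,195,8,"e6")
E
```

```text
clock: 10.72
eef_pos: [0.6064, 0.2016, 0.1786]
tool_rot: [180.0, -0.1, -136.1]
force: [-0.5, 0.4, -2.5]
opening: 0.0141
clock: 11.22
eef_pos: [0.6064, 0.2016, 0.1606]
tool_rot: [180.0, -0.1, -136.1]
force: [0.6, 0.4, -2.1]
opening: 0.0137
pos [0.6064 0.2016 0.1606] rot [ 1.7997e+02 -6.0000e-02 -1.3608e+02] F [ 0.6  0.4 -2.1] M [-0.02 -0.   -0.  ] open 0.0137 t 11.225 j7 103.4
dx -0.0010 dy -0.0000 dz 0.0686 spin 0.0004
```

View pics/e6.png

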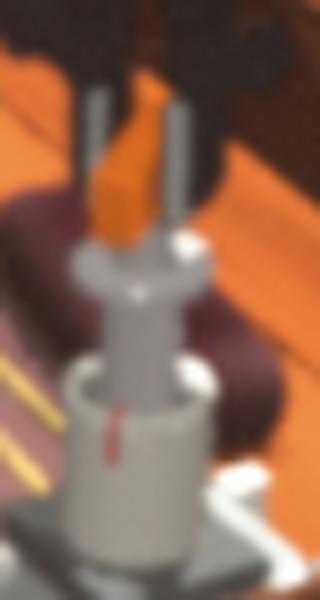

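```bash
python3 -m jog '[{"dx":0,"dy":0,"dz":0.012,"spin":0},{"dx":0,"dy":0,"dz":0.024,"spin":0},{"dx":0,"dy":0,"dz":0.036,"spin":0},{"dx":0,"dy":0,"dz":0.036,"spin":0}]'; python3 -m jog '[{"dx":0,"dy":0,"dz":0.007,"spin":0},{"dx":0,"dy":0,"dz":0.014,"spin":0},{"dx":0,"dy":0,"dz":0.02,"spin":0},{"dx":0,"dy":0,"dz":0.02,"spin":0}]'
```

```text
clock: 11.78
eef_pos: [0.6065, 0.2016, 0.1501]
tool_rot: [180.0, -0.0, -136.1]
force: [0.0, -0.2, -2.5]
opening: 0.0139
clock: 12.28
eef_pos: [0.6066, 0.2017, 0.1443]
tool_rot: [180.0, -0.0, -136.1]
force: [-0.2, 0.1, -1.4]
opening: 0.0138
```

```bash
python3 -m jog '[{"dx":0,"dy":0,"dz":0.006,"spin":0},{"dx":0,"dy":0,"dz":0.012,"spin":0},{"dx":0,"dy":0,"dz":0.012,"spin":0}]'; python3 -m jog '[{"dx":0,"dy":0,"dz":0.005,"spin":0},{"dx":0,"dy":0,"dz":0.01,"spin":0},{"dx":0,"dy":0,"dz":0.01,"spin":0}]'
```

```text
clock: 12.65
eef_pos: [0.6066, 0.2017, 0.1407]
tool_rot: [180.0, -0.0, -136.1]
force: [-0.2, 0.8, -2.1]
opening: 0.0136
clock: 13.02
eef_pos: [0.6065, 0.2019, 0.1377]
tool_rot: [180.0, -0.0, -136.1]
force: [-0.6, 0.0, -2.6]
opening: 0.0137
```

```bash
python3 -m jog '[{"dx":0,"dy":0,"dz":0.005,"spin":0},{"dx":0,"dy":0,"dz":0.01,"spin":0},{"dx":0,"dy":0,"dz":0.01,"spin":0}]'; python3 -m jog '[{"dx":0,"dy":0,"dz":0.005,"spin":0},{"dx":0,"dy":0,"dz":0.01,"spin":0},{"dx":0,"dy":0,"dz":0.01,"spin":0}]'
```

```text
clock: 13.4
eef_pos: [0.6066, 0.2017, 0.1347]
tool_rot: [180.0, -0.0, -136.1]
force: [-1.6, 0.8, -2.3]
opening: 0.0138
clock: 13.78
eef_pos: [0.6067, 0.2016, 0.1317]
tool_rot: [-180.0, -0.0, -136.1]
force: [-0.2, 0.4, -3.7]
opening: 0.0143
```

Height says the pin is already through the slots (about 7 mm above the rim). Continuing to feel for the bottom.

```bash
python3 -m jog '[{"dx":0,"dy":0,"dz":0.005,"spin":0},{"dx":0,"dy":0,"dz":0.007,"spin":0},{"dx":0,"dy":0,"dz":0.007,"spin":0}]'; python3 -m jog '[{"dx":0,"dy":0,"dz":0.003,"spin":0},{"dx":0,"dy":0,"dz":0.004,"spin":0},{"dx":0,"dy":0,"dz":0.004,"spin":0}]';python3 - <<'E'
from h import *
s=snap("side","14");crop(s,335,120,375,195,8,"e7")
E
```

```text
clock: 14.15
eef_pos: [0.6067, 0.2016, 0.1297]
tool_rot: [-180.0, -0.0, -136.1]
force: [-0.8, 0.8, -2.8]
opening: 0.0138
clock: 14.52
eef_pos: [0.607, 0.202, 0.1291]
tool_rot: [-180.0, 0.1, -136.1]
force: [-0.7, -0.1, 4.4]
opening: 0.0135
```

View pics/e7.png

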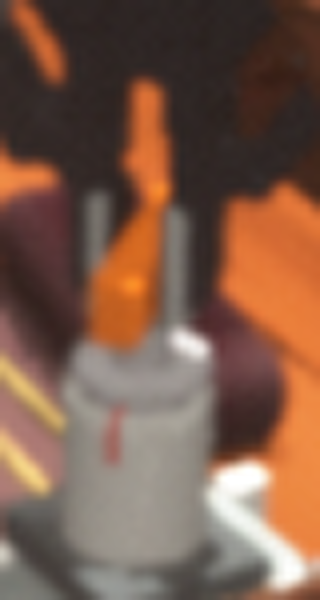

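```bash
python3 -m jog '[{"dx":0,"dy":0,"dz":0.001,"spin":0.1},{"dx":0,"dy":0,"dz":0.002,"spin":0.2},{"dx":0,"dy":0,"dz":0.003,"spin":0.3},{"dx":0,"dy":0,"dz":0.004,"spin":0.4},{"dx":0,"dy":0,"dz":0.004,"spin":0.4}]'; python3 -c "
from h import *
plan(.6066,.2018,.125,223.9)"
```

```text
clock: 15.2
eef_pos: [0.6081, 0.2021, 0.1286]
tool_rot: [-180.0, 0.2, -154.2]
force: [1.1, 0.8, 8.1]
opening: 0.0137
pos [0.6081 0.2021 0.1286] rot [-179.96    0.19 -154.15] F [1.1 0.8 8.1] M [ 0.07 -0.07  0.05] open 0.0137 t 15.2 j7 88.4
dx 0.0049 dy 0.0013 dz 0.0121 spin -0.4011
```

```bash
python3 -m jog '[{"dx":0,"dy":0,"dz":0.001,"spin":0.1},{"dx":0,"dy":0,"dz":0.002,"spin":0.2},{"dx":0,"dy":0,"dz":0.003,"spin":0.3},{"dx":0,"dy":0,"dz":0.0035,"spin":0.4},{"dx":0,"dy":0,"dz":0.0035,"spin":0.4}]'; python3 -c "
from h import *
plan(.6066,.2018,.125,223.9)"
```

```text
clock: 15.82
eef_pos: [0.6081, 0.2018, 0.1276]
tool_rot: [-180.0, 0.2, -172.2]
force: [0.5, 0.5, 7.8]
opening: 0.0139
pos [0.6081 0.2018 0.1276] rot [-180.      0.19 -172.16] F [0.5 0.5 7.8] M [-0.18 -0.17  0.  ] open 0.0139 t 15.825 j7 74.1
dx 0.0049 dy 0.0008 dz 0.0086 spin -0.8013
```

```bash
python3 -m jog '[{"dx":0,"dy":0,"dz":0.001,"spin":0.1},{"dx":0,"dy":0,"dz":0.002,"spin":0.2},{"dx":0,"dy":0,"dz":0.003,"spin":0.3},{"dx":0,"dy":0,"dz":0.0036,"spin":0.4},{"dx":0,"dy":0,"dz":0.0036,"spin":0.4}]'; python3 -m jog '[{"dx":0,"dy":0,"dz":0.001,"spin":0.1},{"dx":0,"dy":0,"dz":0.002,"spin":0.2},{"dx":0,"dy":0,"dz":0.003,"spin":0.3},{"dx":0,"dy":0,"dz":0.0036,"spin":0.4},{"dx":0,"dy":0,"dz":0.0036,"spin":0.4}]'; python3 -c "
from h import *
plan(.6066,.2018,.125,223.9)"
```

```text
clock: 16.45
eef_pos: [0.608, 0.2014, 0.1263]
tool_rot: [180.0, 0.2, 169.8]
force: [1.0, -1.5, 7.3]
opening: 0.0138
clock: 17.08
eef_pos: [0.6078, 0.2009, 0.1252]
tool_rot: [180.0, 0.1, 151.8]
force: [0.8, -2.9, 8.0]
opening: 0.0139
pos [0.6078 0.2009 0.1252] rot [1.7996e+02 1.4000e-01 1.5181e+02] F [ 0.8 -2.9  8. ] M [-0.55  0.08 -0.01] open 0.0139 t 17.075 j7 45.9
dx 0.0050 dy 0.0006 dz 0.0006 spin -1.6020
```

```bash
python3 -m jog '[{"dx":0,"dy":0,"dz":0.001,"spin":0.08},{"dx":0,"dy":0,"dz":0.001,"spin":0.14},{"dx":0,"dy":0,"dz":0.001,"spin":0.14}]';python3 - <<'E'
from h import *
plan(.6066,.2018,.125,223.9)
s=snap("side","15");crop(s,335,120,375,195,8,"f1")
E
```

```text
clock: 17.45
eef_pos: [0.6072, 0.2012, 0.125]
tool_rot: [180.0, 0.1, 145.6]
force: [-2.6, -2.2, 10.9]
opening: 0.0138
pos [0.6072 0.2012 0.125 ] rot [1.7998e+02 7.0000e-02 1.4556e+02] F [-2.6 -2.2 10.9] M [-0.47  0.5   0.03] open 0.0138 t 17.45 j7 41.0
dx 0.0028 dy 0.0007 dz -0.0001 spin -1.7409
```

View pics/f1.png

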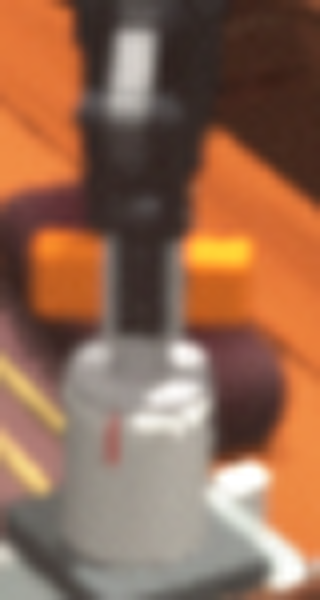

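```bash
python3 -m jog '[{"dx":0,"dy":0,"dz":0.001,"spin":0.08},{"dx":0,"dy":0,"dz":0.001,"spin":0.15},{"dx":0,"dy":0,"dz":0.001,"spin":0.15}]';python3 -c "
from h import *
plan(.6066,.2018,.125,223.9)"; python3 -m jog '[{"dx":0,"dy":0,"dz":0.0005,"spin":0.08},{"dx":0,"dy":0,"dz":0.0005,"spin":0.15},{"dx":0,"dy":0,"dz":0.0005,"spin":0.15}]';python3 -c "
from h import *
plan(.6066,.2018,.125,223.9)"
```

```text
clock: 17.88
eef_pos: [0.607, 0.2011, 0.1249]
tool_rot: [180.0, 0.1, 138.8]
force: [-2.4, -2.0, 13.5]
opening: 0.014
pos [0.607  0.2011 0.1249] rot [1.7998e+02 6.0000e-02 1.3881e+02] F [-2.4 -2.  13.5] M [-0.46  0.93  0.01] open 0.014 t 17.875 j7 35.8
dx 0.0025 dy 0.0008 dz -0.0005 spin -1.8910
clock: 18.25
eef_pos: [0.6067, 0.2012, 0.1248]
tool_rot: [180.0, 0.0, 132.1]
force: [-6.4, -3.1, 15.7]
opening: 0.014
pos [0.6067 0.2012 0.1248] rot [1.800e+02 4.000e-02 1.321e+02] F [-6.4 -3.1 15.7] M [-0.71  1.18  0.39] open 0.014 t 18.25 j7 30.6
dx 0.0018 dy 0.0012 dz -0.0005 spin -2.0400
```

```bash
python3 -m jog '[{"dx":0,"dy":0,"dz":0,"spin":0.06},{"dx":0,"dy":0,"dz":0,"spin":0.06}]';python3 - <<'E'
from h import *
plan(.6066,.2018,.125,223.9)
s=snap("side","16");crop(s,330,120,380,195,8,"f2")
E
```

```text
clock: 18.5
eef_pos: [0.6066, 0.2011, 0.1249]
tool_rot: [-180.0, 0.0, 129.4]
force: [-6.6, -2.8, 15.2]
opening: 0.0139
pos [0.6066 0.2011 0.1249] rot [-1.7999e+02  4.0000e-02  1.2942e+02] F [-6.6 -2.8 15.2] M [-0.75  1.28  0.49] open 0.0139 t 18.5 j7 28.5
dx 0.0019 dy 0.0016 dz -0.0005 spin -2.0996
```

View pics/f2.png

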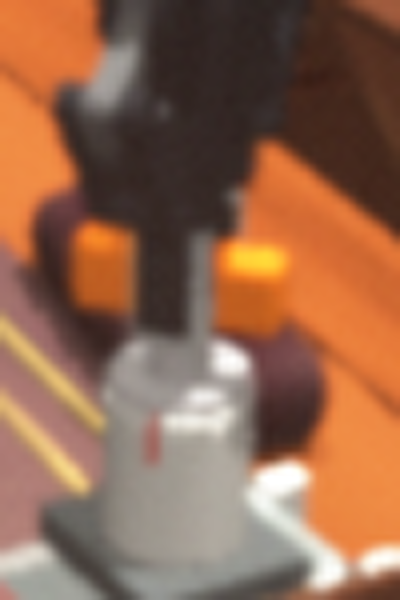

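```bash
python3 -m jog '[{"dx":0,"dy":0,"dz":0,"spin":0.08},{"dx":0,"dy":0,"dz":0,"spin":0.08}]';python3 -c "
from h import *
plan(.6066,.2018,.125,223.9)
plan(.6066,.2018,.125,223.9)"
```

```text
clock: 18.8
eef_pos: [0.6066, 0.2009, 0.1249]
tool_rot: [-180.0, 0.0, 125.8]
force: [-5.5, -2.2, 16.6]
opening: 0.0139
pos [0.6066 0.2009 0.1249] rot [-1.7998e+02  4.0000e-02  1.2583e+02] F [-5.5 -2.2 16.6] M [-0.85  1.33  0.71] open 0.0139 t 18.8 j7 25.7
dx 0.0022 dy 0.0018 dz -0.0004 spin -2.1794
pos [0.6066 0.2009 0.1249] rot [-1.7998e+02  4.0000e-02  1.2583e+02] F [-5.5 -2.2 16.6] M [-0.85  1.33  0.71] open 0.0139 t 18.8 j7 25.7
dx 0.0022 dy 0.0018 dz -0.0004 spin -2.1794
```

```bash
python3 -m jog '[{"dx":0,"dy":0,"dz":-0.002,"spin":-0.05},{"dx":0,"dy":0,"dz":-0.002,"spin":-0.05},{"dx":0,"dy":0,"dz":-0.002,"spin":-0.05}]' 45 && python3 -m jog '[{"dx":0,"dy":0,"dz":0,"spin":0},{"dx":0,"dy":0,"dz":-0.06,"spin":0},{"dx":0,"dy":0,"dz":-0.2,"spin":0},{"dx":0,"dy":0,"dz":-0.35,"spin":0},{"dx":0,"dy":0,"dz":-0.45,"spin":0}]'; python3 - <<'E'
from h import *
plan(.45,.45,.27,125)
s=snap("side","17");crop(s,290,100,390,230,4.5,"g1")
E
```

```text
clock: 19.18
eef_pos: [0.6067, 0.2017, 0.1238]
tool_rot: [-180.0, -0.0, 128.0]
force: [-0.2, -0.1, -0.2]
opening: 0.045
clock: 19.8
eef_pos: [0.6074, 0.2017, 0.2628]
tool_rot: [179.8, 0.1, 128.0]
force: [0.2, 1.5, -0.2]
opening: 0.045
pos [0.6074 0.2017 0.2628] rot [1.7982e+02 7.0000e-02 1.2804e+02] F [ 0.2  1.5 -0.2] M [ 0.06  0.01 -0.  ] open 0.045 t 19.8 j7 24.9
dx 0.9752 dy 0.0970 dz -0.0241 spin 0.0676
```

View pics/g1.png

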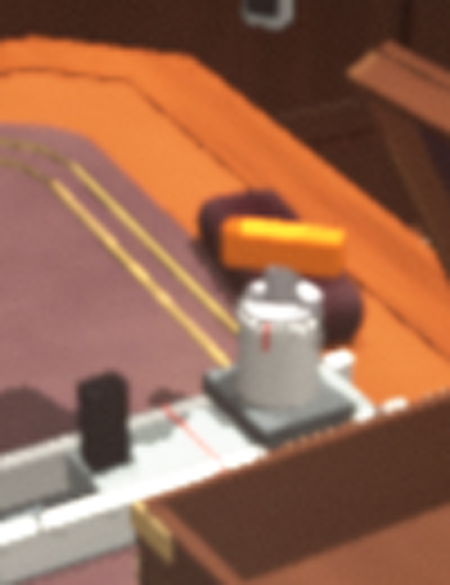

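```bash
python3 -m jog '[{"dx":0.15,"dy":0,"dz":0,"spin":0},{"dx":0.3,"dy":0,"dz":0,"spin":0},{"dx":0.45,"dy":0,"dz":0,"spin":0},{"dx":0.6,"dy":0,"dz":0,"spin":0},{"dx":0.75,"dy":0,"dz":0,"spin":0}]' ; python3 - <<'E'
from h import *
plan(.45,.45,.27,125)
s=snap("side","18");crop(s,320,130,390,210,7,"g2")
t=snap("top","18");crop(t,270,110,350,250,4.2,"g3")
h=cv2.cvtColor(t["color"],cv2.COLOR_RGB2HSV);o=cv2.inRange(h,(8,110,180),(30,255,255));k=np.zeros_like(o);k[130:165,285:335]=o[130:165,285:335]
C=cv2.findContours(k,0,1)[0]
if C:
    c=max(C,key=cv2.contourArea);rr=cv2.minAreaRect(c);b=cv2.boxPoints(rr);P=[plane(t,*p,.1365)[:2].round(4) for p in b];print(rr,P,plane(t,*rr[0],.1365))
    for i in range(2):
        e=P[i+1]-P[i];print(np.linalg.norm(e),np.degrees(np.arctan2(e[1],e[0])))
E
```

```text
clock: 20.48
eef_pos: [0.4672, 0.3799, 0.2602]
tool_rot: [179.9, -0.0, 128.0]
force: [0.6, -0.4, 0.4]
opening: 0.045
pos [0.4672 0.3799 0.2602] rot [179.93  -0.   128.05] F [ 0.6 -0.4  0.4] M [ 0.05  0.   -0.01] open 0.045 t 20.475 j7 3.4
dx 0.2193 dy 0.0989 dz -0.0325 spin 0.0677
((309.7381896972656, 143.56240844726562), (8.067950248718262, 30.37791633605957), 37.30394744873047) [array([0.5859, 0.226 ]), array([0.6339, 0.1887]), array([0.6236, 0.1763]), array([0.5758, 0.2136])] [0.60467368 0.20121178 0.1365    ]
0.06078889701253021 -37.850183863505485
0.01611986352299545 -129.71455325061737
```

View pics/g2.png

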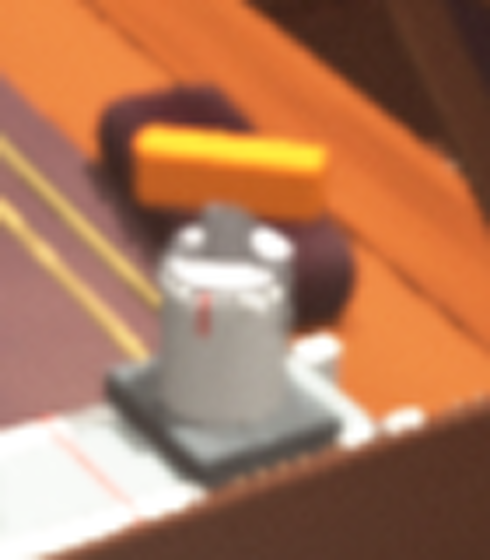

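View pics/g3.png

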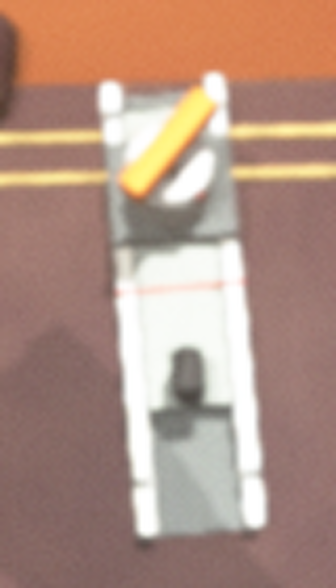

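```bash
python3 - <<'E'
from h import *
s=load("side","18")
h=cv2.cvtColor(s["color"],cv2.COLOR_RGB2HSV)
for dz in(0,.001,.004):
    c=np.cos(np.radians(-37.85));q=np.sin(np.radians(-37.85))
    ps=[(.6066+a*c-b*q,.1988+a*q+b*c,.1365-hh+dz) for a in(-.03,.03) for b in(-.007,.007) for hh in(0,.022)]
    P=np.array([proj(s,p) for p in ps]);print(dz,P.min(0).round(2),P.max(0).round(2))
a=s["color"].astype(int);m=((a[...,0]-a[...,2])>110)
col=[(u,[v for v in range(140,168) if m[v,u]]) for u in(345,350,355,360)]
print([(u,min(v),max(v)) for u,v in col if v])
crop(s,335,145,370,180,16,"g4")
E
```

```text
0 [338.39 147.66] [366.5  161.89]
0.001 [338.39 147.26] [366.51 161.49]
0.004 [338.39 146.05] [366.57 160.29]
[(345, 140, 158), (350, 140, 158), (355, 140, 159), (360, 140, 160)]
```

View pics/g4.png

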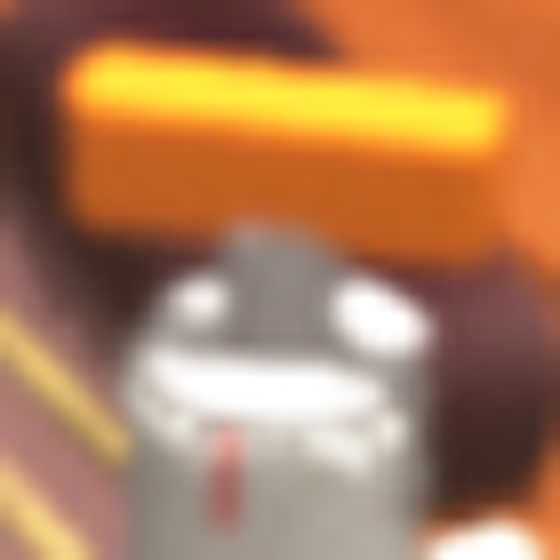

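```bash
python3 - <<'E'
from bench import r
s=r.read_state();print(s["clock"],abs(s["joint_vel"]).max(),s["force"])
print(r.finish_job())
E
```

```text
20.575 3.464313527174034 [-0.42726189  0.32548906 -0.16519569]
the job is handed in; nothing more can be done
None
```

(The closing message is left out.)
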